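# Stop the ultrasonic cleaner and take its lid off

### The job

Push the stop button on the ultrasonic cleaner's sloping front panel all the way in, then lift the loose lid off the cleaner by its knob and set it down, not dropped, knob up and flat inside the drip tray beside it, so that the cleaned insulators can be taken out. Work in under the socket rail without bumping it, and leave the other things on the bench undisturbed.

Things in the scene. Friction and masses are not known exactly. Their poses are not given: they have to be found in the camera images.
- cleaner: Ultrasonic cleaner: fixed steel box 240 (x) x 190 (y) x 190 mm high, front to -x. Origin: centre of underside, z up. Level deck at height 190 from x -55 to +120; tank mouth 135 (x) x 150 (y) centred at x +32.5. The control panel slopes from the deck's front edge down to x -120, height 152: 30 deg from level. On it a fixed timer dial (34 wide, 15 high) at y +45, stop button at y -45.
- stop (a joint): Travel of the stop button, in m: 0 when out, 0.005 when fully in. It springs back when let go; fully in takes about 5 N.
- stop_top (a point): Centre of the outer face of the stop button: round, grey, 22 mm across, in a black housing on the cleaner's sloping panel. It is pushed in square to the panel: in the cleaner's frame along (0.5, 0, -0.866), forward and down, 30 deg from straight down.
- lid: Loose steel lid, about 0.25 kg: plate 155 (x) x 170 (y) x 3 mm, under it a pan 127 x 142 x 8 mm that drops into the tank mouth with 4 mm play all round, on top a round black knob in the middle. Origin: centre of the pan's underside, z up through the knob; plate from 8 to 11 mm above it. When closed the plate lies on the deck and the lid's axes lie along the cleaner's.
- lid_knob (a point): Middle of the knob's grip, 37 mm above the lid's origin and 26 mm above the plate. The knob is 41 mm high: a 17 mm thick neck for the lowest 12 mm, then a round head 27 to 29 mm across up to its top.
- tray: Fixed aluminium drip tray on the bench beside the cleaner, outside 240 (x) x 255 (y) x 14 mm high, walls and floor 3 mm. Origin: centre of its underside; x, y along its sides, z up. A lid lying flat in it has its origin 3 mm above the tray's.
- rail: Fixed aluminium socket rail across the bench: a bar 60 deep (x), 1160 long (y), 55 mm high, with socket outlets in its front, on posts at y +-560. Origin: on the bench below the middle of the bar's FRONT face. Underside at height 375 mm, top 430. Its front face is within 15 mm of straight above the knob of the closed lid, so the gripper must come in tilted, its body leaning towards the robot.
- rectifier: Bystander: clear round rectifier tower, 110 mm across the foot, 174 mm high; origin at the centre of its foot.
- contactor: Bystander: white contactor block, 75 x 85 x 92 mm high; origin at the centre of its underside.
- bottle: Bystander: white closed bottle, 68 mm across, 190 mm high; origin at the centre of its foot.
- screwdriver: Bystander: screwdriver 200 mm long lying on the bench.

How it is judged:
By the outcome, as a careful person would: the job done as asked, in the order asked, and still so for the second after the job is handed in, with the robot touching nothing.
It also fails if it takes over 51 s, if anything falls off the work surface, if the arm or the gripper's body presses on something with over 40 N, if the wrist force passes 120 N, or if a joint passes its speed limit or range.

### The arm

A 6-joint arm with a two-finger parallel gripper is mounted at the origin on the work surface. World frame = base frame: x ahead of the robot, y to its left, z up, the work surface at z = 0. Lengths are in m, angles in rad, forces in N, time in s.
With the tool pointing down it reaches from about 0.25 to 0.725 m from the base axis. Payload 4 kg.
Tool frame: the origin (TCP) lies midway between the tips of the shut fingers; the grasp point (between the pads) lies bot.pinch_z behind it (bot.pinch_z is the distance from the TCP to the grasp point, in m); z points along the fingers, y is the line along which they close (so a half turn about z gives the same grasp; the last joint's range is limited). The gripper opens to 85 mm and grips with 20 to 120 N. Pads are 22 mm wide; open, the fingers measure 114 mm over their backs; the gripper's body (76 mm by 85 mm) begins 54 mm behind the grasp point. The pads swing forward as they close: fully open they stand 13 mm farther back than shut.
Start: joints at [1.257, 0.241, 0.005, 1.335, 0, 1.571], TCP at [0.154, 0.476, 0.231] pointing down, gripper open.
Joint ranges: [-2.72, 2.72], [-1.05, 1.87], [-1.09, 1.28], [-1.99, 2.15], [-1.42, 1.44], [-3.14, 3.14]. Speed limits (rad/s): [2.79, 2.79, 3.14, 3.14, 3.14, 3.14].

### API

Orientations are given as a unit quaternion [x, y, z, w].
In Python, from workcell import bot gives the robot as it stands.
- The arm moves only by the shell command python3 jog.py 'ROWS'. ROWS is a JSON list of rows, 1 to 10 of them, each of 7 numbers: a rotation vector rx, ry, rz in a scale on which 1.0 is 4 rad, then dx, dy, dz in parts of the range, where 1.0 means 0.75 m, then the finger opening in m; each row is the pose to reach, as a shift and turn from the pose commanded when the command began, along the tool's axes at that moment; what a row does not reach only later rows make up. A row lasts 1/8 s, in which the tool goes at most 0.0625 m and 0.188 rad, less where a joint would pass 70% of its speed; a pose out of reach is approached as far as the arm can. The fingers move at their own pace and stop on an object; the grip force is fixed at half the most. Time passes only in rows, so rows that do not move let the fingers close. It prints the time, the measured TCP pose, the force, the opening and the grip force at its end. A shift or turn number past 1, either way, is cut back to 1. Input that does not fit is refused with a message, and nothing moves.
- bot.get_obs(): the state, without advancing time (a new reading comes with each control period).
- bot.camera(name): name is "scene" or "top" or "wrist"; returns the picture (480x640x3 uint8, red, green, blue); there is no depth.
- bot.calibration(name): a dict with "mtx" (3x3 intrinsics, pixels), "R" (3x3) and "t" (3): a world point X has camera coordinates R X + t. Camera axes: x right, y down, z forward; pixel columns grow to the right and rows downward; lengths in m; the calibration is good to about 2 mm. The wrist camera is an equidistant fisheye: a pixel r from the principal point sees the ray r / f radians off the axis. A picture is of the moment at which its call begins: read the wrist's pose just before it. calibration takes no time and is no camera call; for the wrist camera it gives the pose at the moment of the call.
- bot.job_done(): hands the job in; it is judged then, once.
The state is a dict: "clock": time; "joint_pos": joint angles; "joint_vel": joint speeds; "tau": joint torques, N m; "eef_pos": TCP position; "tool_rot": TCP orientation; "ft_force": force on the tool from outside, world axes, zero at the start; "ft_torque": the same for the moment, N m; "grip_width": finger opening in m; "grasp_force": force on a finger pad.
Only numpy, scipy, OpenCV 4.12 (cv2) and the standard library are available. Lean on these libraries where they do the work, as an engineer would, in place of code of your own. Each camera call takes 0.05 s, during which the arm holds its last target. There are 200 camera calls.

## Working session

There is one attempt and no reset: what is moved stays moved. The work goes in short steps, Python scripts to look and compute and a shell command to move; the robot and the scene stay as the last step left them, time stands still between calls to the robot, and variables do not carry over. Pictures are saved under pics/ and viewed, at most 10 in all, crops included, and the job is handed in when it is done.

```bash
ls; mkdir -p pics; python3 - <<'E'
from workcell import bot
import cv2,numpy as np
print(bot.pinch_z, bot.get_obs())
for n in ["scene","top"]:
    im=bot.camera(n); cv2.imwrite(f"pics/{n}0.png",im[:,:,::-1])
    c=bot.calibration(n); print(n,c)
print(bot.calibration("wrist"))
E
```

```text
jog.py
pics
workcell.py
0.0187 {'clock': 0.0, 'joint_pos': array([ 1.25701256e+00,  2.41393632e-01,  3.71890830e-03,  1.33521804e+00,
       -4.11355858e-06,  1.57082528e+00]), 'joint_vel': array([-1.24215230e-03,  1.24632956e-03, -8.02906313e-04,  5.18577919e-05,
       -5.80964441e-05, -1.83877300e-03]), 'tau': array([-8.91993295e-05, -3.72321439e+01,  2.52406883e+01,  1.70557637e-02,
       -2.42211166e-05, -4.94581528e-06]), 'eef_pos': array([0.15413291, 0.47497506, 0.23042061]), 'tool_rot': array([ 1.56263233e-01,  9.87714890e-01, -1.03566783e-03, -1.61736637e-04]), 'ft_force': array([-0.25956142,  0.3691173 , -0.59638736]), 'ft_torque': array([-0.03618928,  0.01714108, -0.01006103]), 'grasp_force': 0.0, 'grip_width': 0.08557885387471105}
scene {'mtx': array([[505.81663024,   0.        , 311.74980965],
       [  0.        , 505.81663024, 235.83747218],
       [  0.        ,   0.        ,   1.        ]]), 'R': array([[ 0.68221458,  0.73114967,  0.00185063],
       [ 0.41205285, -0.38238123, -0.82704114],
       [-0.60398321,  0.56498209, -0.56213835]]), 't': array([-0.38500638, -0.09780461,  1.64393528])}
top {'mtx': array([[479.70882782,   0.        , 318.27621418],
       [  0.        , 479.70882782, 237.68262253],
       [  0.        ,   0.        ,   1.        ]]), 'R': array([[-0.02798143, -0.99899317, -0.03506684],
       [-0.98930143,  0.03270057, -0.14217364],
       [ 0.14317721,  0.03071345, -0.98922039]]), 't': array([0.04266975, 0.57443428, 1.15286765])}
{'mtx': array([[371.64829954,   0.        , 321.32015141],
       [  0.        , 371.64829954, 243.98942564],
       [  0.        ,   0.        ,   1.        ]]), 'R': array([[ 0.30757138,  0.95151763, -0.00374692],
       [ 0.91543121, -0.29482783,  0.27397492],
       [ 0.25958727, -0.08769689, -0.96172954]]), 't': array([-0.49874316, -0.03701476,  0.37938992])}
```

View pics/scene0.png

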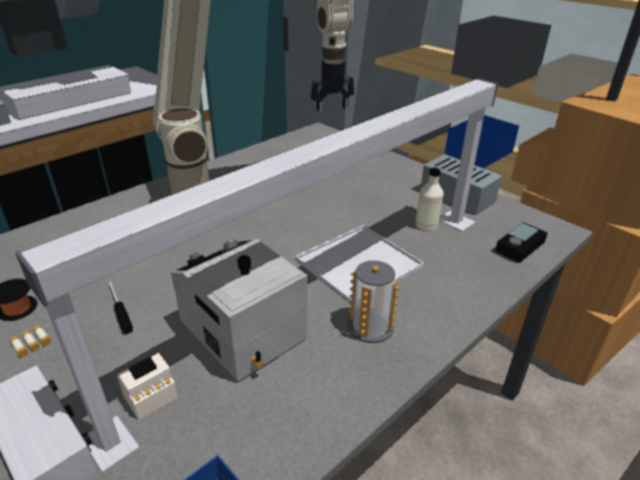

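View pics/top0.png

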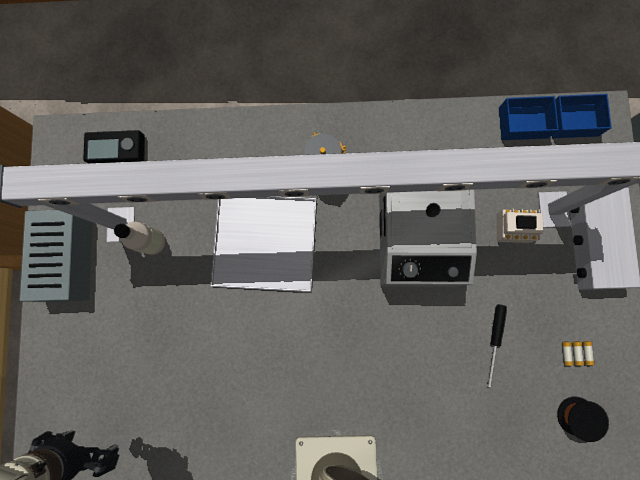

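The scene view shows the cleaner from behind (knob at about 245,262), the tray, and the rail spanning above both. In the top view the dial is at about (409,270), the stop button at (453,272), the knob at (433,210), the tray corners near (220,198), (316,199), (312,291), (212,286), and the rail's front edge at about rows 185–200. Next I'll enlarge the top view.

```bash
python3 - <<'E'
import cv2,numpy as np
im=cv2.imread("pics/top0.png")
a=cv2.resize(im[178:298,375:485],None,fx=5,fy=5,interpolation=cv2.INTER_CUBIC)
cv2.imwrite("pics/c1.png",a)
b=cv2.resize(im[185:300,200:330],None,fx=5,fy=5,interpolation=cv2.INTER_CUBIC)
cv2.imwrite("pics/c2.png",b)
E
```

```text
(no output)
```

View pics/c1.png

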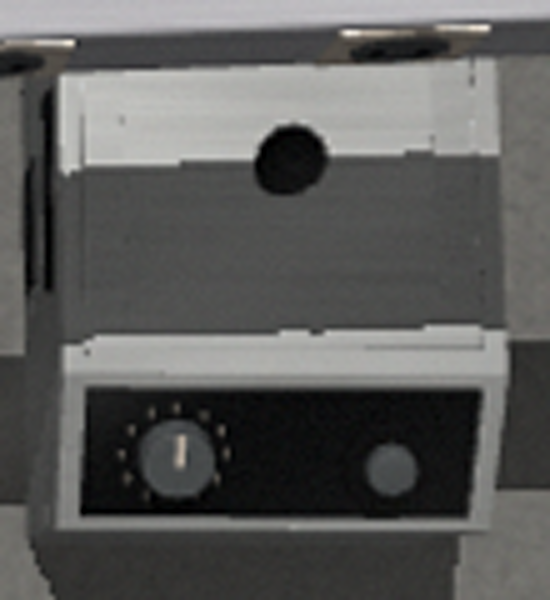

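View pics/c2.png

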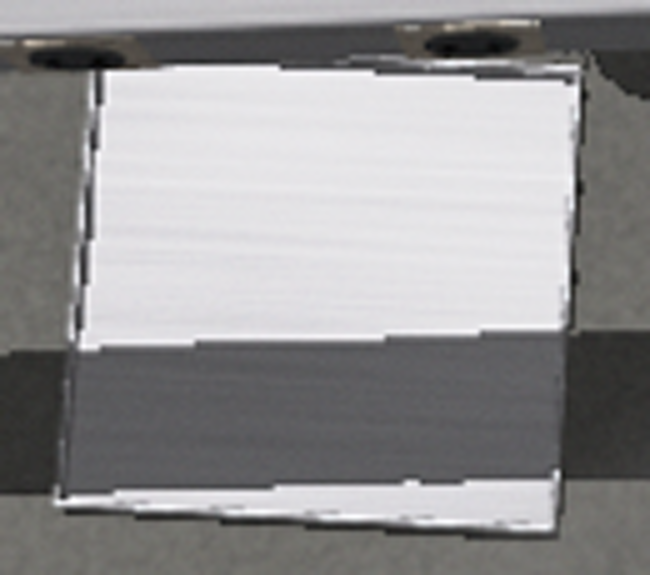

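Crop c1 (×5, offset 375,178): knob (291,160), stop (391,470), dial (177,458), panel bottom corners (57,528) and (490,530), deck front edge ends (62,375) and (507,372), rail top edge (0,47) to (550,22). Crop c2 (×5, offset 200,185): tray corners FL (58,503), FR (556,533), BR (581,62).

```bash
cat > h.py <<'E'
import numpy as np, cv2
from scipy.spatial.transform import Rotation as Ro
from scipy.optimize import least_squares
def cam(n):
    from workcell import bot
    return bot.calibration(n)
def back(c,uv,z):
    K,R,t=c["mtx"],c["R"],c["t"]
    d=R.T@np.linalg.solve(K,[uv[0],uv[1],1]); o=-R.T@t
    return o+d*(z-o[2])/d[2]
def proj(c,X):
    p=(c["R"]@np.atleast_2d(X).T).T+c["t"]; q=(c["mtx"]@p.T).T
    return q[:,:2]/q[:,2:]
E
python3 - <<'E'
from h import *
c=cam("top"); s=cam("scene")
f=lambda u,v,o:np.array([(u+.5)/5-.5+o[0],(v+.5)/5-.5+o[1]])
C=(375,178);T=(200,185)
print("cam",-c["R"].T@c["t"])
for n,p,z in [("knob",(291,160),.220),("stop",(391,470),.176),("dial",(177,458),.184),("pbl",(57,528),.152),("pbr",(490,530),.152),("dl",(62,375),.19),("dr",(507,372),.19),("railL",(0,47),.43),("railR",(550,22),.43)]:
    print(n,back(c,f(*p,C),z).round(4))
tr=[back(c,f(*p,T),.014) for p in [(58,503),(556,533),(581,62)]]
for n,p in zip(("FL","FR","BR"),tr): print(n,p.round(4))
print("sides",np.linalg.norm(tr[0]-tr[1]),np.linalg.norm(tr[1]-tr[2]))
ctr=(tr[0]+tr[2])/2; print("tray ctr",ctr)
# cleaner fit
pts=np.array([[-.12,.095,.152],[-.12,-.095,.152],[-.055,.095,.19],[-.055,-.095,.19],[.0325,0,.219]])
uv=np.array([f(*p,C) for p in [(57,528),(490,530),(62,375),(507,372),(291,160)]])
def W(p,X): return X@Ro.from_euler("z",p[2]).as_matrix().T+[p[0],p[1],0]
r=least_squares(lambda p:(proj(c,W(p,pts))-uv).ravel(),[.5,-.2,0])
print("cleaner",r.x,r.fun.reshape(-1,2).round(2))
for n,X in [("knob",[.0325,0,.219]),("stop",[-.085,-.045,.178]),("dial",[-.08,.045,.187])]:
    X=W(r.x,np.array([X])); print(n,X.round(4),"top",proj(c,X),"scene",proj(s,X))
E
```

```text
cam [ 0.40441824 -0.01156608  1.22360589]
knob [ 0.6016 -0.2243  0.22  ]
stop [ 0.4723 -0.2681  0.176 ]
dial [ 0.4797 -0.1751  0.184 ]
pbl [ 0.4527 -0.1256  0.152 ]
pbr [ 0.4461 -0.3154  0.152 ]
dl [ 0.5166 -0.1269  0.19  ]
dr [ 0.5118 -0.3168  0.19  ]
railL [ 0.6027 -0.0846  0.43  ]
railR [ 0.6045 -0.269   0.43  ]
FL [0.4669 0.3006 0.014 ]
FR [0.4444 0.0486 0.014 ]
BR [0.6857 0.0294 0.014 ]
sides 0.25308155548352645 0.2420507153709749
tray ctr [0.57632527 0.16502614 0.014     ]
cleaner [ 0.56929141 -0.22363166 -0.02849031] [[-0.14  0.28]
 [-0.12 -0.22]
 [ 0.11 -0.19]
 [ 0.12  0.11]
 [ 0.02  0.03]]
knob [[ 0.6018 -0.2246  0.219 ]] top [[432.82279217 209.62973444]] scene [[243.89263932 262.78726028]]
stop [[ 0.483  -0.2662  0.178 ]] top [[451.79017489 266.59471963]] scene [[197.08061762 261.45980443]]
dial [[ 0.4906 -0.1764  0.187 ]] top [[410.5185038  264.03145764]] scene [[232.5632762  243.42135418]]
```

The fit is consistent: residuals are under 0.3 px and the tray sides measure 253 × 242 mm. The cleaner is at (0.569, -0.224), yaw -0.0285, and the knob's predicted scene pixel matches. Next I'll work out the move to a pre-press pose tilted 30°.

```bash
cat >> h.py <<'E'
CL=np.array([.5693,-.2236,0]); YAW=-.0285
def cl(X): return Ro.from_euler("z",YAW).apply(X)+CL
def tool(tilt,yaw=YAW):  # tilt from straight down, tip forward; y along cleaner y
    z=np.array([np.sin(tilt),0,-np.cos(tilt)]); y=np.array([0,1.,0])
    return Ro.from_euler("z",yaw)*Ro.from_matrix(np.array([np.cross(y,z),y,z]).T)
def rel(R,p):
    from workcell import bot
    o=bot.get_obs(); R0=Ro.from_quat(o["tool_rot"])
    rv=(R0.inv()*R).as_rotvec(); d=R0.inv().apply(np.array(p)-o["eef_pos"])
    print("rel",rv.round(4),d.round(4),"joints",o["joint_pos"].round(2),"t",round(o["clock"],2))
E
python3 - <<'E'
from h import *
s=np.array([.4721,-.268,.18]); R=tool(np.pi/6); p=s-.08*R.as_matrix()[:,2]; print(p); rel(R,p)
E
```

```text
[ 0.43211624 -0.26686015  0.24928203]
rel [-0.0766 -0.5203 -0.2782] [-0.4934 -0.6199 -0.0176] joints [ 1.26  0.24  0.    1.34 -0.    1.57] t 0.1
```

Units first: shifts go in shares of 0.75 m and turns go in shares of 4 rad. So -0.62 m / 0.75 = -0.8267, -0.493 m / 0.75 = -0.6573, -0.52 rad / 4 = -0.13.

```bash
python3 jog.py '[[-0.0193, -0.13, -0.0695, -0.6573, -0.8267, -0.024, 0], [-0.0193, -0.13, -0.0695, -0.6573, -0.8267, -0.024, 0], [-0.0193, -0.13, -0.0695, -0.6573, -0.8267, -0.024, 0], [-0.0193, -0.13, -0.0695, -0.6573, -0.8267, -0.024, 0], [-0.0193, -0.13, -0.0695, -0.6573, -0.8267, -0.024, 0], [-0.0193, -0.13, -0.0695, -0.6573, -0.8267, -0.024, 0], [-0.0193, -0.13, -0.0695, -0.6573, -0.8267, -0.024, 0], [-0.0193, -0.13, -0.0695, -0.6573, -0.8267, -0.024, 0], [-0.0193, -0.13, -0.0695, -0.6573, -0.8267, -0.024, 0], [-0.0193, -0.13, -0.0695, -0.6573, -0.8267, -0.024, 0]]'; python3 - <<'E'
from h import *
s=np.array([.4721,-.268,.18]); R=tool(np.pi/6); p=s-.08*R.as_matrix()[:,2]; print(p); rel(R,p)
E
```

```text
clock: 1.35
eef_pos: [0.3512, -0.0436, 0.2423]
tool_rot: [0.014, 0.966, -0.002, 0.259]
ft_force: [1.0, 0.4, 0.2]
grip_width: -0.0002
grasp_force: 0.0
[ 0.43211624 -0.26686015  0.24928203]
rel [ 0.0027 -0.0006 -0.0012] [-0.0793 -0.2209  0.0369] joints [-0.2  -0.48 -0.72  0.82  0.09 -0.15] t 1.35
```

Converted, -0.221 m / 0.75 = -0.2947, -0.079 m / 0.75 = -0.1053.

```bash
python3 jog.py '[[0, 0, 0, -0.1053, -0.2947, 0.0493, 0], [0, 0, 0, -0.1053, -0.2947, 0.0493, 0], [0, 0, 0, -0.1053, -0.2947, 0.0493, 0], [0, 0, 0, -0.1053, -0.2947, 0.0493, 0], [0, 0, 0, -0.1053, -0.2947, 0.0493, 0], [0, 0, 0, -0.1053, -0.2947, 0.0493, 0]]'; python3 - <<'E'
from h import *
from workcell import bot
c=bot.calibration("wrist"); im=bot.camera("wrist")
np.savez("w1.npz",**c); cv2.imwrite("pics/w1.png",im[:,:,::-1])
s=np.array([.4721,-.268,.18]); R=tool(np.pi/6); p=s-.08*R.as_matrix()[:,2]; rel(R,p)
E
```

```text
clock: 2.1
eef_pos: [0.4311, -0.2649, 0.2473]
tool_rot: [0.015, 0.966, -0.001, 0.256]
ft_force: [0.3, 1.4, 0.1]
grip_width: -0.0001
grasp_force: 0.0
rel [ 0.004  -0.0046 -0.0018] [-0.0017 -0.0025 -0.0009] joints [-0.75 -0.05 -0.41  0.81  0.34 -0.65] t 2.15
```

View pics/w1.png

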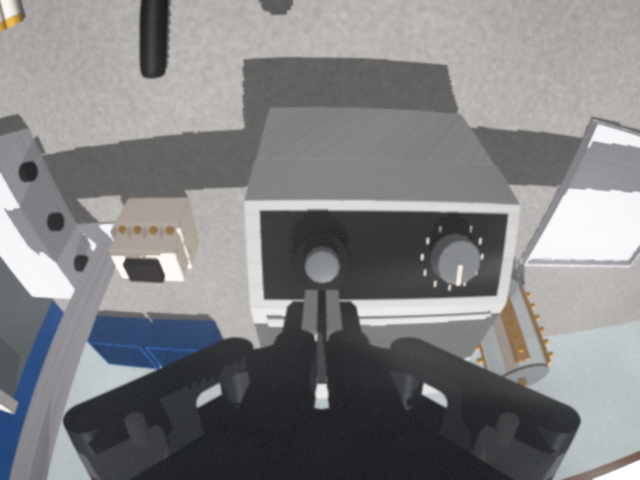

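The wrist view shows the stop button face at (322,264), the shut fingertips at (322,290), and the dial at (456,257). Panel front corners are at about (247,202) and (518,205). I'll triangulate the button from this view and the top view.

```bash
cat >> h.py <<'E'
def wray(c,uv):
    d=(np.array(uv)-c["mtx"][:2,2])/c["mtx"][0,0]; th=np.linalg.norm(d)
    v=np.r_[d/th*np.sin(th),np.cos(th)]
    return -c["R"].T@c["t"], c["R"].T@v
def wproj(c,X):
    p=c["R"]@X+c["t"]; th=np.arctan2(np.hypot(p[0],p[1]),p[2]); u=p[:2]/np.hypot(p[0],p[1])
    return c["mtx"][:2,2]+c["mtx"][0,0]*th*u
def tri(o1,d1,o2,d2):
    d1=d1/np.linalg.norm(d1);d2=d2/np.linalg.norm(d2)
    k=np.linalg.lstsq(np.array([d1,-d2]).T,o2-o1,rcond=None)[0]
    a,b=o1+k[0]*d1,o2+k[1]*d2; return (a+b)/2,np.linalg.norm(a-b)
E
python3 - <<'E'
from h import *
w=dict(np.load("w1.npz")); c=cam("top"); o=-c["R"].T@c["t"]
for n,a,b in [("stop",(391,470),(322,264)),("dial",(177,458),(457,257)),("pbl",(57,528),(518,205)),("pbr",(490,530),(247,202))]:
    uv=[(a[0]+.5)/5-.5+375,(a[1]+.5)/5-.5+178]
    X,g=tri(o,back(c,uv,.1)-o,*wray(w,b)); 
    print(n,X.round(4),"gap",round(g,4),"local",Ro.from_euler("z",-YAW).apply(X-CL).round(4))
for X in ([-.12,.095,.152],[-.12,-.095,.152],[-.055,.095,.19],[-.055,-.095,.19]): print(wproj(w,cl(X)))
from workcell import bot
ob=bot.get_obs(); print(wproj(w,ob["eef_pos"]))
E
```

```text
stop [ 0.4716 -0.2654  0.1865] gap 0.0003 local [-0.0965 -0.0445  0.1865]
dial [ 0.4798 -0.1755  0.1768] gap 0.0017 local [-0.0909  0.0455  0.1768]
pbl [ 0.4532 -0.126   0.1525] gap 0.0015 local [-0.1189  0.0942  0.1525]
pbr [ 0.446  -0.313   0.1561] gap 0.0023 local [-0.1207 -0.0929  0.1561]
[519.96465941 202.67765494]
[243.13868357 199.36044427]
[506.4365586  301.70390573]
[249.52529576 306.8040087 ]
[322.16066588 309.42551898]
```

The button face comes out at local (-0.0965, -0.045, 0.1868), which is 18 mm above the panel's middle, as it should be. I'll align the tool 12 mm off the face.

```bash
python3 - <<'E'
from h import *
s=cl([-.0965,-.045,.1868]); R=tool(np.pi/6); z=R.as_matrix()[:,2]; print(s); rel(R,s-.012*z)
E
```

```text
[ 0.47155686 -0.26583185  0.1868    ]
rel [ 0.004  -0.0046 -0.0018] [-0.0049 -0.0006  0.0609] joints [-0.75 -0.05 -0.41  0.81  0.34 -0.65] t 2.15
```

Converted, 0.061 m / 0.75 = 0.0813, -0.005 m / 0.75 = -0.0067, -0.004 rad / 4 = -0.001.

```bash
python3 jog.py '[[0.001, -0.001, -0.0005, -0.0067, -0.0013, 0.0813, 0], [0.001, -0.001, -0.0005, -0.0067, -0.0013, 0.0813, 0], [0.001, -0.001, -0.0005, -0.0067, -0.0013, 0.0813, 0], [0.001, -0.001, -0.0005, -0.0067, -0.0013, 0.0813, 0]]'; python3 - <<'E'
from h import *
s=cl([-.0965,-.045,.1868]); R=tool(np.pi/6); z=R.as_matrix()[:,2]; rel(R,s)
from workcell import bot
c=bot.calibration("wrist"); im=bot.camera("wrist")
cv2.imwrite("pics/w2.png",cv2.resize(im[180:360,210:430,::-1],None,fx=3,fy=3,interpolation=cv2.INTER_CUBIC))
E
```

```text
clock: 2.65
eef_pos: [0.4669, -0.2675, 0.2002]
tool_rot: [0.013, 0.965, -0.005, 0.261]
ft_force: [-0.0, 0.4, 0.1]
grip_width: 0.0001
grasp_force: 0.0
rel [-0.0032  0.0037  0.0019] [0.0028 0.0019 0.0139] joints [-0.7   0.04 -0.46  0.64  0.31 -0.6 ] t 2.65
```

View pics/w2.png

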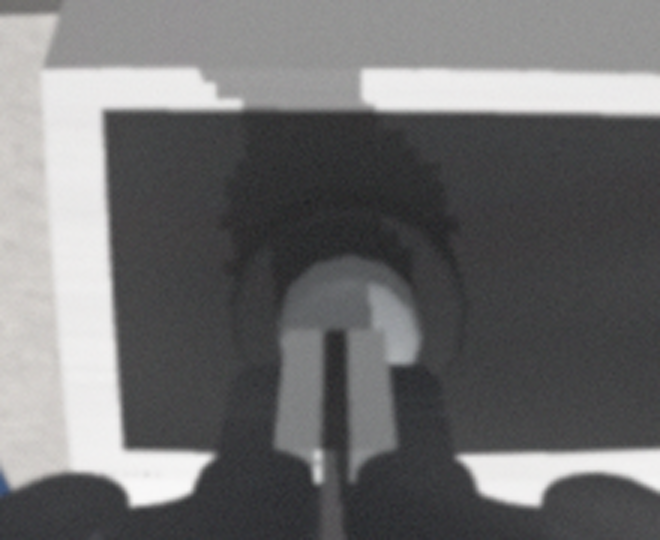

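The fingertips (335,330) sit just in front of the button face (centre about 350,310 in the crop), about 2 mm left of it. That matches the computed correction, so I'll press in steps.

Converted, 0.017 m / 0.75 = 0.0227, 0.002 m / 0.75 = 0.0027.

```bash
python3 jog.py '[[0, 0, 0, 0.0027, 0.0027, 0.008, 0], [0, 0, 0, 0.0027, 0.0027, 0.0133, 0], [0, 0, 0, 0.0027, 0.0027, 0.0173, 0], [0, 0, 0, 0.0027, 0.0027, 0.02, 0], [0, 0, 0, 0.0027, 0.0027, 0.0227, 0], [0, 0, 0, 0.0027, 0.0027, 0.0227, 0]]'; python3 - <<'E'
from h import *
s=cl([-.0965,-.045,.1868]); R=tool(np.pi/6); z=R.as_matrix()[:,2]; rel(R,s+.005*z)
from workcell import bot
print(bot.get_obs()["ft_force"]@z)
E
```

```text
clock: 3.45
eef_pos: [0.4718, -0.2657, 0.1851]
tool_rot: [0.015, 0.966, -0.005, 0.26]
ft_force: [-26.9, 6.3, 28.6]
grip_width: -0.0
grasp_force: 19.1
rel [-0.0029  0.0016 -0.001 ] [-0.0006 -0.0002  0.0034] joints [-0.68  0.06 -0.48  0.6   0.31 -0.59] t 3.45
-38.30671428219485
```

At 38 N the button must be bottomed. I'll back off in small steps and watch force against travel to confirm the 5 mm spring stroke.

Converted, -0.002 m / 0.75 = -0.0027.

```bash
q(){ python3 -c "
from h import *
from workcell import bot
o=bot.get_obs();z=tool(np.pi/6).as_matrix()[:,2];s=cl([-.0965,-.045,.1868])
print('depth mm',((o['eef_pos']-s)@z*1e3).round(2),'F',(o['ft_force']@z).round(1))"; }
q; python3 jog.py '[[0, 0, 0, 0, 0, -0.0027, 0], [0, 0, 0, 0, 0, -0.0027, 0]]' >/dev/null; q
python3 jog.py '[[0, 0, 0, 0, 0, -0.0027, 0], [0, 0, 0, 0, 0, -0.0027, 0]]'>/dev/null; q
python3 jog.py '[[0, 0, 0, 0, 0, -0.0027, 0], [0, 0, 0, 0, 0, -0.0027, 0]]'>/dev/null; q
python3 jog.py '[[0, 0, 0, 0, 0, -0.0027, 0], [0, 0, 0, 0, 0, -0.0027, 0]]'>/dev/null; q
python3 jog.py '[[0, 0, 0, 0, 0, -0.0027, 0], [0, 0, 0, 0, 0, -0.0027, 0]]'>/dev/null; q
```

```text
depth mm 1.58 F -38.3
depth mm 1.26 F -20.2
depth mm 0.65 F -5.3
depth mm -1.04 F -3.0
depth mm -3.06 F -2.1
depth mm -5.13 F 0.2
```

The force-travel curve is clear: springy travel from 0 to about 5 mm, then a hard stop. The button went fully in. Next is the knob, with the tool tilted 35°.

Converted, -0.05 m / 0.75 = -0.0667.

```bash
python3 jog.py '[[0, 0, 0, 0, 0, -0.0667, 0.085], [0, 0, 0, 0, 0, -0.0667, 0.085], [0, 0, 0, 0, 0, -0.0667, 0.085]]'; python3 - <<'E'
from h import *
k=cl([.0325,0,.219]); R=tool(.61); z=R.as_matrix()[:,2]; print(k,k+.0207*z-.08*z); rel(R,k+.0207*z-.08*z)
E
```

```text
clock: 5.08
eef_pos: [0.4433, -0.2648, 0.2341]
tool_rot: [0.014, 0.966, -0.005, 0.259]
ft_force: [-0.9, 0.0, -0.2]
grip_width: 0.0541
grasp_force: 0.0
[ 0.6017868  -0.22452612  0.219     ] [ 0.56782956 -0.22355808  0.26760513]
rel [-0.0019 -0.0854  0.0004] [-0.1235  0.0448  0.0327] joints [-0.73 -0.03 -0.43  0.75  0.33 -0.63] t 5.08
```

Converted, -0.123 m / 0.75 = -0.164, 0.045 m / 0.75 = 0.06, -0.085 rad / 4 = -0.0213.

```bash
python3 jog.py '[[-0.0005, -0.0213, 0, -0.164, 0.06, 0.044, 0.085], [-0.0005, -0.0213, 0, -0.164, 0.06, 0.044, 0.085], [-0.0005, -0.0213, 0, -0.164, 0.06, 0.044, 0.085], [-0.0005, -0.0213, 0, -0.164, 0.06, 0.044, 0.085], [-0.0005, -0.0213, 0, -0.164, 0.06, 0.044, 0.085]]'; python3 - <<'E'
from h import *
from workcell import bot
c=bot.calibration("wrist"); im=bot.camera("wrist"); np.savez("w3.npz",**c)
cv2.imwrite("pics/w3.png",im[:,:,::-1])
k=cl([.0325,0,.219]); R=tool(.61); z=R.as_matrix()[:,2]; rel(R,k+.0207*z)
for X in ([.0325,0,.219],[.0325,0,.234],[.0325,0,.193],[-.045,.085,.193],[-.045,-.085,.193]): print(X,wproj(c,cl(X)))
E
```

```text
clock: 5.7
eef_pos: [0.5661, -0.2232, 0.2654]
tool_rot: [0.014, 0.954, -0.004, 0.299]
ft_force: [-0.8, 0.2, -0.1]
grip_width: 0.0852
grasp_force: 0.0
rel [ 0.0006 -0.0028 -0.0012] [-0.0026 -0.0001  0.0795] joints [-0.51  0.06 -0.31  0.65  0.27 -0.4 ] t 5.75
[0.0325, 0, 0.219] [320.44383965 268.72590871]
[0.0325, 0, 0.234] [320.3977102  290.88256413]
[0.0325, 0, 0.193] [320.5191818  234.39030499]
[-0.045, 0.085, 0.193] [488.74668462 135.07970358]
[-0.045, -0.085, 0.193] [152.39433033 134.90150219]
```

View pics/w3.png

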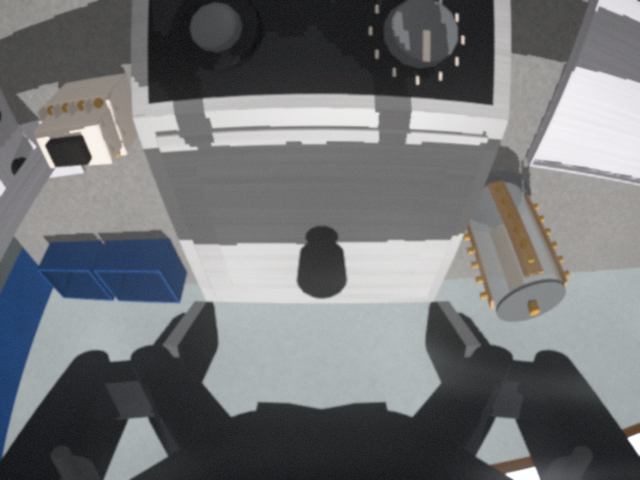

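The knob runs from (321,230) at its base to (322,295) at its top, centred between the open fingers as predicted. I'll move in and close.

Converted, 0.08 m / 0.75 = 0.1067, 0.06 m / 0.75 = 0.08, -0.003 rad / 4 = -0.0008.

```bash
python3 jog.py '[[0, -0.0008, 0, -0.0027, 0, 0.04, 0.085], [0, -0.0008, 0, -0.0027, 0, 0.08, 0.085], [0, -0.0008, 0, -0.0027, 0, 0.1067, 0.085], [0, -0.0008, 0, -0.0027, 0, 0.1067, 0.085], [0, -0.0008, 0, -0.0027, 0, 0.1067, 0.085]]'; python3 - <<'E'
from h import *
k=cl([.0325,0,.219]); R=tool(.61); z=R.as_matrix()[:,2]; rel(R,k+.0207*z)
E
python3 jog.py '[[0, 0, 0, 0, 0, 0, 0], [0, 0, 0, 0, 0, 0, 0], [0, 0, 0, 0, 0, 0, 0], [0, 0, 0, 0, 0, 0, 0], [0, 0, 0, 0, 0, 0, 0], [0, 0, 0, 0, 0, 0, 0], [0, 0, 0, 0, 0, 0, 0], [0, 0, 0, 0, 0, 0, 0]]'; python3 - <<'E'
from h import *
R=tool(.61); R0=R.inv(); print("up",R0.apply([0,0,1]).round(3),"y",R0.apply([0,1,0]).round(3),"-x",R0.apply([-1,0,0]).round(3))
k=cl([.0325,0,.219]);z=R.as_matrix()[:,2]; rel(R,k+.0207*z)
E
```

```text
clock: 6.38
eef_pos: [0.6145, -0.2251, 0.2033]
tool_rot: [0.014, 0.953, -0.004, 0.302]
ft_force: [0.3, 0.1, 0.2]
grip_width: 0.0848
grasp_force: 0.0
rel [-0.0002  0.0028 -0.0003] [0.0014 0.0003 0.0005] joints [-0.46  0.19 -0.33  0.48  0.24 -0.36] t 6.38
clock: 7.38
eef_pos: [0.6152, -0.2246, 0.2035]
tool_rot: [0.013, 0.953, -0.004, 0.302]
ft_force: [-4.3, 0.6, 4.9]
grip_width: 0.0265
grasp_force: 58.9
up [-0.573  0.    -0.82 ] y [ 0.023  1.    -0.016] -x [ 0.819 -0.028 -0.573]
rel [0.0003 0.0035 0.0007] [ 0.0021 -0.0003  0.0003] joints [-0.46  0.19 -0.33  0.48  0.24 -0.36] t 7.38
```

The knob is gripped (26.5 mm, 59 N). I'll lift it straight up 35 mm.

Converted, -0.029 m / 0.75 = -0.0387, -0.02 m / 0.75 = -0.0267.

```bash
python3 jog.py '[[0, 0, 0, -0.004, 0, -0.0053, 0], [0, 0, 0, -0.008, 0, -0.012, 0], [0, 0, 0, -0.0147, 0, -0.0213, 0], [0, 0, 0, -0.0213, 0, -0.0307, 0], [0, 0, 0, -0.0267, 0, -0.0387, 0], [0, 0, 0, -0.0267, 0, -0.0387, 0], [0, 0, 0, -0.0267, 0, -0.0387, 0]]'; python3 - <<'E'
from h import *
from workcell import bot
cv2.imwrite("pics/s1.png",cv2.resize(bot.camera("scene")[170:390,140:420,::-1],None,fx=2.4,fy=2.4,interpolation=cv2.INTER_CUBIC))
E
```

```text
clock: 8.25
eef_pos: [0.6145, -0.2244, 0.2377]
tool_rot: [0.013, 0.953, -0.004, 0.301]
ft_force: [0.5, -0.5, -2.5]
grip_width: 0.0266
grasp_force: 59.0
```

View pics/s1.png

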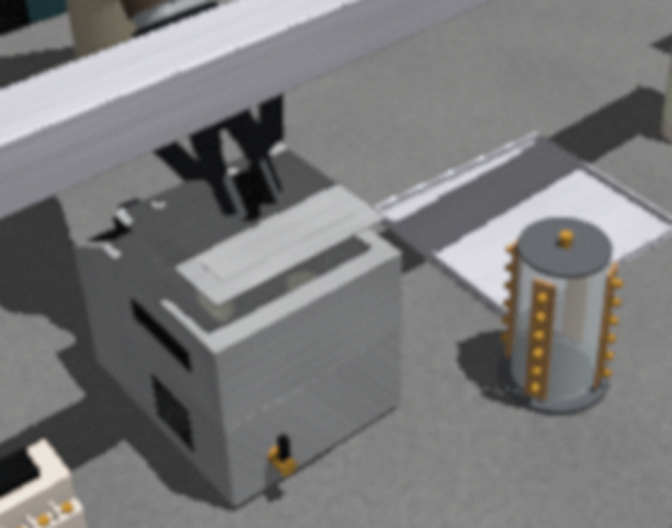

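The lid is lifted clear and level (wrist reads its 2.5 N weight), and the rail and rectifier are untouched. In the crop the rectifier foot is at about (555,385). I'll check the tray and rectifier in the scene view and compute the carry.

```bash
python3 - <<'E'
from h import *
s=cam("scene"); print("rect foot",back(s,(140+555/2.4,170+383/2.4),0),"top ctr",back(s,(140+560/2.4,170+245/2.4),.165))
ty=-.084; tc=np.array([.5763,.165,0]); Rt=Ro.from_euler("z",ty)
print("tray corners FL FR BR BL scene",proj(s,np.array([Rt.apply([a*.12,b*.1275,.014])+tc for a,b in((-1,1),(-1,-1),(1,-1),(1,1))])).round(0).tolist())
L=Rt.apply([-.012,0,0])+tc; print("lid target",L)
k0=cl([.0325,0,.219])
from workcell import bot
o=bot.get_obs(); R=tool(.61,ty)
R0=Ro.from_quat(o["tool_rot"]); off=R0.inv().apply(k0+[0,0,.0345]-o["eef_pos"]); print("knob in tool",off)
rel(R, L+[0,0,.254]-R.apply(off))
E
```

```text
rect foot [ 7.67972540e-01 -1.49079906e-04  0.00000000e+00] top ctr [7.58773737e-01 1.74129593e-04 1.65000000e-01]
tray corners FL FR BR BL scene [[363.0, 225.0], [295.0, 256.0], [354.0, 302.0], [424.0, 263.0]]
lid target [0.56434231 0.16600682 0.        ]
knob in tool [ 0.00105881 -0.00050288 -0.02039173]
rel [0.0326 0.0016 0.0457] [ 0.0394  0.3886 -0.028 ] joints [-0.46  0.16 -0.27  0.57  0.24 -0.36] t 8.3
```

The tray corners project within 3 px of where they appear in the scene image. The rectifier at (0.765, 0) is clear of the path. Now the carry.

Converted, 0.389 m / 0.75 = 0.5187, 0.039 m / 0.75 = 0.052, 0.04 rad / 4 = 0.01.

```bash
python3 jog.py '[[0, 0, 0, 0.0027, 0.02, -0.0013, 0], [0.0013, 0, 0.0013, 0.008, 0.0667, -0.0053, 0], [0.0025, 0, 0.0025, 0.0133, 0.1267, -0.0093, 0], [0.0033, 0, 0.0045, 0.02, 0.1933, -0.0133, 0], [0.0045, 0, 0.0063, 0.0267, 0.26, -0.0187, 0], [0.0058, 0, 0.008, 0.0333, 0.3267, -0.024, 0], [0.007, 0.0003, 0.01, 0.04, 0.3933, -0.028, 0], [0.0083, 0.0005, 0.0115, 0.0467, 0.4533, -0.0333, 0], [0.0083, 0.0005, 0.0115, 0.0507, 0.5, -0.036, 0], [0.0083, 0.0005, 0.0115, 0.052, 0.5187, -0.0373, 0]]'; cat > t.py <<'E'
from h import *
import sys
ty=-.084; L=np.array([.5643,.166,0]); R=tool(.61,ty); off=np.array([.0011,-.0005,-.0204])
for h in map(float,sys.argv[1:]): rel(R, L+[0,0,h+.037]-R.apply(off))
E
python3 t.py .04 .003
```

```text
clock: 9.55
eef_pos: [0.5765, 0.1686, 0.2382]
tool_rot: [0.038, 0.953, -0.012, 0.3]
ft_force: [0.4, 0.4, -3.9]
grip_width: 0.0261
grasp_force: 59.5
rel [ 0.0022 -0.0001  0.0028] [ 0.101  -0.0031  0.1457] joints [ 0.42  0.07 -0.37  0.58 -0.28  0.43] t 9.55
rel [ 0.0022 -0.0001  0.0028] [ 0.1222 -0.0031  0.176 ] joints [ 0.42  0.07 -0.37  0.58 -0.28  0.43] t 9.55
```

Converted, 0.146 m / 0.75 = 0.1947, 0.139 m / 0.75 = 0.1853, 0.003 rad / 4 = 0.0008.

```bash
python3 jog.py '[[0.0005, 0, 0.0008, 0.0133, -0.0013, 0.02, 0], [0.0005, 0, 0.0008, 0.04, -0.004, 0.0587, 0], [0.0005, 0, 0.0008, 0.0667, -0.004, 0.0973, 0], [0.0005, 0, 0.0008, 0.0933, -0.004, 0.136, 0], [0.0005, 0, 0.0008, 0.1133, -0.004, 0.1653, 0], [0.0005, 0, 0.0008, 0.128, -0.004, 0.1853, 0], [0.0005, 0, 0.0008, 0.1347, -0.004, 0.1947, 0], [0.0005, 0, 0.0008, 0.1347, -0.004, 0.1947, 0], [0.0005, 0, 0.0008, 0.1347, -0.004, 0.1947, 0]]'; python3 t.py .02 .003; python3 - <<'E'
from h import *
from workcell import bot
c=bot.calibration("wrist");im=bot.camera("wrist"); cv2.imwrite("pics/w4.png",im[:,:,::-1])
E
```

```text
clock: 10.68
eef_pos: [0.5791, 0.1628, 0.0622]
tool_rot: [0.042, 0.953, -0.013, 0.301]
ft_force: [-0.1, 1.4, -2.2]
grip_width: 0.0264
grasp_force: 59.5
rel [-0.0019  0.0024 -0.0038] [0.0142 0.0024 0.016 ] joints [ 0.41  0.32 -0.63  0.07 -0.28  0.42] t 10.68
rel [-0.0019  0.0024 -0.0038] [0.024  0.0024 0.0299] joints [ 0.41  0.32 -0.63  0.07 -0.28  0.42] t 10.68
```

View pics/w4.png

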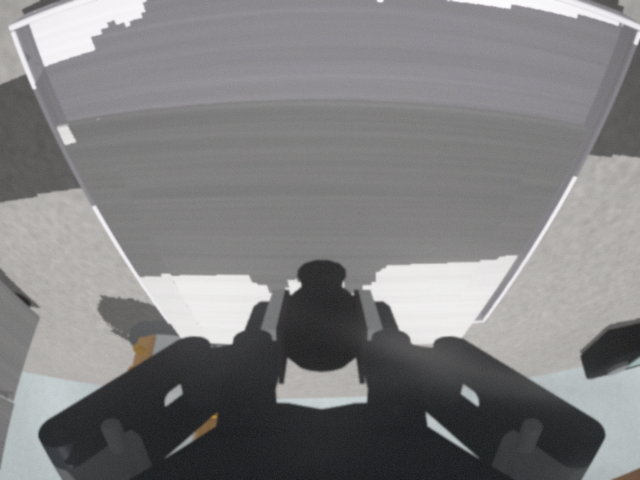

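The lid sits centred over the tray (walls visible on both sides at (90,210) and (570,190)), level, with the knob held. I'll lower it gently, checking force.

Converted, 0.026 m / 0.75 = 0.0347, 0.024 m / 0.75 = 0.032.

```bash
python3 jog.py '[[0, 0, 0, 0.008, 0.0027, 0.0093, 0], [0, 0, 0, 0.016, 0.0027, 0.0187, 0], [0, 0, 0, 0.0227, 0.0027, 0.0267, 0], [0, 0, 0, 0.0267, 0.0027, 0.032, 0], [0, 0, 0, 0.028, 0.0027, 0.0347, 0], [0, 0, 0, 0.028, 0.0027, 0.0347, 0], [0, 0, 0, 0.028, 0.0027, 0.0347, 0]]'; python3 t.py .003
python3 jog.py '[[0, 0, 0, 0.0013, 0, 0.0013, 0], [0, 0, 0, 0.0013, 0, 0.0027, 0], [0, 0, 0, 0.0013, 0, 0.0027, 0]]'; python3 t.py .003
```

```text
clock: 11.6
eef_pos: [0.5764, 0.1648, 0.028]
tool_rot: [0.042, 0.953, -0.013, 0.301]
ft_force: [0.2, 0.3, -1.8]
grip_width: 0.0262
grasp_force: 59.5
rel [-0.0024  0.0011 -0.0033] [0.002  0.0007 0.0036] joints [ 0.42  0.39 -0.66 -0.02 -0.28  0.43] t 11.6
clock: 11.98
eef_pos: [0.5765, 0.1647, 0.0254]
tool_rot: [0.042, 0.953, -0.013, 0.3]
ft_force: [0.0, 0.2, -3.0]
grip_width: 0.0265
grasp_force: 59.5
rel [-0.0026  0.0005 -0.0031] [0.0006 0.0008 0.0014] joints [ 0.42  0.39 -0.66 -0.03 -0.28  0.43] t 11.97
```

Converted, 0.001 m / 0.75 = 0.0013.

```bash
python3 jog.py '[[0, 0, 0, 0.0013, 0, 0.0013, 0], [0, 0, 0, 0.0013, 0, 0.0013, 0]]'; 
python3 jog.py '[[0, 0, 0, 0.0007, 0, 0.0013, 0], [0, 0, 0, 0.0007, 0, 0.0013, 0]]'
```

```text
clock: 12.22
eef_pos: [0.5766, 0.1648, 0.0245]
tool_rot: [0.042, 0.953, -0.013, 0.301]
ft_force: [-1.4, -0.3, 0.5]
grip_width: 0.0265
grasp_force: 59.8
clock: 12.48
eef_pos: [0.5773, 0.1648, 0.0245]
tool_rot: [0.042, 0.952, -0.013, 0.302]
ft_force: [-3.5, -0.0, 7.1]
grip_width: 0.0265
grasp_force: 60.5
```

The lid has touched down (force went from -3 to +7 N). I'll open the fingers and back out along the tool axis.

```bash
python3 jog.py '[[0, 0, 0, 0, 0, 0, 0.085], [0, 0, 0, 0, 0, 0, 0.085], [0, 0, 0, 0, 0, 0, 0.085], [0, 0, 0, 0, 0, 0, 0.085], [0, 0, 0, 0, 0, 0, 0.085], [0, 0, 0, 0, 0, 0, 0.085]]' 
python3 jog.py '[[0, 0, 0, 0, 0, -0.0267, 0.085], [0, 0, 0, 0, 0, -0.0667, 0.085], [0, 0, 0, 0, 0, -0.12, 0.085], [0, 0, 0, 0, 0, -0.1867, 0.085], [0, 0, 0, 0, 0, -0.2267, 0.085], [0, 0, 0, 0, 0, -0.2267, 0.085], [0, 0, 0, 0, 0, -0.2267, 0.085]]'; python3 - <<'E'
from h import *
from workcell import bot
w=bot.camera("wrist");s=bot.camera("scene")
cv2.imwrite("pics/f.png",np.vstack([cv2.resize(w,(400,300))[:,:,::-1],s[150:450,100:500,::-1]]))
E
```

```text
clock: 13.22
eef_pos: [0.5763, 0.1647, 0.0228]
tool_rot: [0.042, 0.953, -0.013, 0.3]
ft_force: [0.3, -0.5, 0.2]
grip_width: 0.0851
grasp_force: 0.0
clock: 14.1
eef_pos: [0.4792, 0.1732, 0.1616]
tool_rot: [0.042, 0.953, -0.013, 0.3]
ft_force: [0.5, 0.2, -1.6]
grip_width: 0.0852
grasp_force: 0.0
```

View pics/f.png

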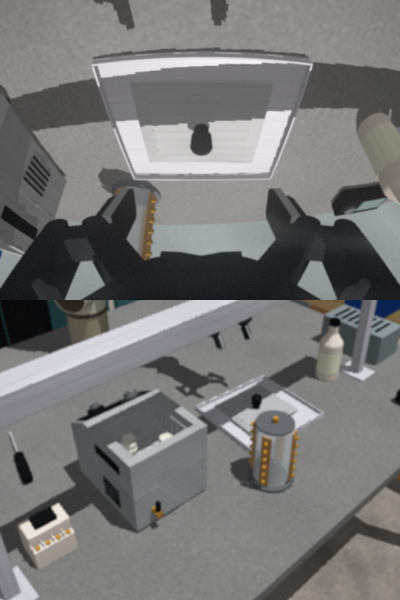

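The lid lies flat in the tray with its knob up (at 201,138). The tank is open with the insulators showing, and every bystander is where it was. Handing in.

```bash
python3 -c "
from workcell import bot
print(bot.job_done())"
```

```text
the job is handed in; nothing more can be done
None
```

The stop button was pushed fully in, then the lid was lifted off and set down flat, knob up, inside the drip tray with nothing else disturbed; I handed the job in at about 14 s.

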